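# Clear the mat and tip the carton onto its back

## Task

The carton on the rubber mat should lie on its back inside the outline on the mat, with its oval slot facing up. Do it by pushing only, picking nothing up: first push the bar of soap that is in the way completely off the mat, leaving it on the counter, then push the standing carton high on its slotted front so that it tips over and ends up lying flat inside the outline. Leave everything else where it is.

Things in the scene. Friction and masses are not known exactly. Their poses are not given: they have to be found in the camera images.
- mat: thin dark rubber mat, fixed to the counter, 280 long (its x) x 180 wide (its y) x 3 thick; origin at the centre of its underside, on the counter. A light outline is printed on it towards its +x end; the carton stands at its -x end. Level with the soap the counter is free for 100 mm beyond the mat's +y long side
- zone (a point): centre of the outline, on the mat's upper face, 25 mm from the mat's centre towards +x; axes as the mat's. The outline reaches 100 mm each way along x and 75 mm each way along y
- carton_mid (a point): centre of the carton, half-way up. Plain off-white carton, 50 deep (its x) x 100 wide (its y) x 150 tall (its z), 0.15 to 0.3 kg, standing upright on the mat. Its front (-x) wall has a dark oval slot; its back (+x) wall faces the outline and its foot already stands 11 to 39 mm inside the outline's near line; turned at most 5 degrees from the mat's axes
- back_bl (a point): bottom corner of the carton's back wall on its +y side
- back_br (a point): bottom corner of the carton's back wall on its -y side
- back_tl (a point): top corner of the carton's back wall on its +y side
- back_tr (a point): top corner of the carton's back wall on its -y side
- soap_mid (a point): centre of a bar of soap, 55 (its x) x 78 (its y) x 20 high, about 0.11 kg, lying flat on the mat inside the outline, turned any way; it slides when pushed at its side and drops 3 mm at the mat's edge
- wax_pot: round wooden-lidded pot, 91 dia, 53 high; beyond the mat's +y long side, to be left alone; origin at the centre of its underside
- button_jar: small round clear jar with a white lid, 60 dia, 85 high; past the mat's +x end, to be left alone; origin at the centre of its underside
- spool: thread spool standing on end, 29 dia, 45 high; past the mat's +x end, to be left alone; origin at the centre of its underside
- dose_cap: small open measuring cup, 59 dia, 52 high; past the mat's +x end, to be left alone; origin at the centre of its underside
- tape_measure: tape measure, 40 x 82 x 62; past the mat's -x end, to be left alone; origin at the centre of its underside
- peg: wooden clothes peg lying flat, 15 x 72 x 12; past the mat's -x end, to be left alone; origin at the centre of its underside
- carton: the same carton; origin at the centre of its underside. Pushed slowly at the front wall 110 to 130 mm up it does not slide but tips about the foot of its back wall, and falls by itself once it leans more than about 19 degrees (some 45 mm of push at that height)
- soap: the same soap; origin at the centre of its underside
There are look-alikes about, which are no part of the job. Of the things that look like the soap, take the one that is farthest to the robot's left at the start.

How it is judged:
By the outcome, as a careful person would: the job done as asked, in the order asked, and still so for the second after the job is handed in, with the robot touching nothing.
It also fails if it takes over 48 s, if anything falls off the work surface, if the arm or the gripper's body presses on something with over 40 N, if the wrist force passes 120 N, or if a joint passes its speed limit or range.

## Robot

A 6-joint arm with a two-finger parallel gripper is mounted at the origin on a cart in front of the work surface, level with it; the furniture and walls round the work are solid. World frame = base frame: x ahead of the robot, y to its left, z up, the work surface at z = 0. Lengths are in mm, angles in rad, forces in N, time in s.
With the tool pointing down it reaches from about 350 to 875 mm from the base axis. Payload 4.2 kg.
Tool frame: the origin (TCP) lies midway between the tips of the shut fingers; the grasp point (between the pads) lies 19 mm behind it (arm.tcp_to_grasp is the distance from the TCP to the grasp point, in mm); z points along the fingers, y is the line along which they close (so a half turn about z gives the same grasp; the last joint's range is limited). The gripper opens to 85 mm and grips with 20 to 120 N. Pads are 22 mm wide; open, the fingers measure 114 mm over their backs; the gripper's body (76 mm by 85 mm) begins 54 mm behind the grasp point. The pads swing forward as they close: fully open they stand 13 mm farther back than shut.
Start: joints at [1.568, 0.385, 0.008, 0, -1.194, -0.259], TCP at [161.73, 603.691, 231.312] pointing down, gripper open.
Joint ranges: [-3.14, 3.14], [-1.21, 2.06], [-1.07, 1.41], [-3.16, 2.05], [-2.99, -0.16], [-3.1, 3.1]. Speed limits (rad/s): [2.79, 2.79, 3.14, 3.14, 3.14, 3.14].

## Interface

Orientations are given as a unit quaternion [x, y, z, w].
In Python, from bench import arm gives the robot as it stands.
- The arm moves only by the tool arm_command, never from a script. Its argument "rows" is a list of rows, each a list of 2 entries, a list of its own where there are three numbers: the shift along the tool's x, y, z as a fraction of full scale, then the turn, a rotation vector about the tool's x, y, z as a fraction of full scale. In form: [[[x, y, z], [wx, wy, wz]], ...]. A call has 1 to 5 rows; each row is the pose to reach, as a shift and turn from the pose commanded when the call began, along the tool's axes at that moment, turning the shorter way round; what a row does not reach only later rows make up. Full scale, the value 1, is 0.25 m for a shift and 180 degrees for a turn. A row lasts 1/10 s, in which the tool goes at most 50 mm and 8.59 degrees, less where a joint would pass 70% of its speed; a pose out of reach is approached as far as the arm can. A call with a number of a shift or a turn outside -1 to 1 is refused whole. A call with a gripper value outside its range is refused whole. "grip" is the opening, from 0 (shut) to 1 (fully open), set as the call begins (left out, the last holds). The fingers move at their own pace and stop on an object; the grip force is fixed at half the most. Time passes only in rows, so rows that repeat a pose let the fingers close. It gives the time, the measured TCP pose, the force, the opening and the grip force at its end, in the units of the state.
- arm.read_state(): the state, without advancing time (a new reading comes with each control period).
- arm.get_image(name): name is "side" or "top" or "wrist"; returns (picture, depth): 420x560x3 uint8, blue, green, red; 420x560 float32, mm along the optical axis (not along the pixel's ray), 0 where there is no reading.
- arm.camera_info(name): a dict with "fx", "fy", "cx", "cy" (pixels), "extrinsics" (4x4, takes a point from camera to world coordinates). Camera axes: x right, y down, z forward; pixel columns grow to the right and rows downward; lengths in mm; the calibration is good to about 2 mm. A picture is of the moment at which its call begins: read the wrist's pose just before it. camera_info takes no time and is no camera call; for the wrist camera it gives the pose at the moment of the call.
- arm.job_done(): hands the job in; it is judged then, once.
Trained networks look in the newest picture that a camera, given by its name, has taken for a name from the list of things; names that differ only in an ending like _2 or _b are one class to them, and where a whole thing is asked for, a point or a joint stands for the part that bears it (a point fixed in the world has none). Each returns a list of dicts, best first, with "score" (0 to 1); they miss things now and then, are a little off and sometimes report something else, mostly with a low value. They report only what shows in the picture. A call takes as long as a camera call. They do not tell look-alikes from the thing itself.
- arm.spot_in(camera, query): "position" ([column, row] in pixels, amid what is visible of it).
The state is a dict: "clock": time; "joints": joint angles; "joint_vel": joint speeds; "joint_efforts": joint torques, N m; "position": TCP position; "ee_rot": TCP orientation; "contact_force": force on the tool from outside, world axes, zero at the start; "wrist_torque": the same for the moment, N m; "gripper_width": finger opening in mm; "grasp_force": force on a finger pad.
Only numpy, scipy, OpenCV 4.12 (cv2) and the standard library are available. Lean on these libraries where they do the work, as an engineer would, in place of code of your own. Each camera call takes 0.05 s, during which the arm holds its last target. There are 200 camera calls.

## Working session

There is one attempt and no reset: what is moved stays moved. The work goes in short steps, Python scripts to look and compute and a tool call to move; the robot and the scene stay as the last step left them, time stands still between calls to the robot, and variables do not carry over. Pictures are saved under pics/ and viewed, at most 10 in all, crops included, and the job is handed in when it is done.

Besides the shell and the picture viewer there is one more tool, called after "Call:" by a JSON object that holds its "api" and its "payload". arm_command: Moves the arm, as the interface text tells. Shift numbers are shares of 0.25 m and turn numbers shares of 180 degrees, none past 1 either way. Its arguments: {"type":"object","properties":{"rows":{"type":"array","items":{"type":"array"}},"grip":{"type":"number"}},"required":["rows"]}

```bash
mkdir -p pics; ls
cat > h.py <<'E'
import numpy as np, cv2
from bench import arm
from scipy.spatial.transform import Rotation as R
def ray(cam,uv,depth):
    i=arm.camera_info(cam);T=np.array(i["extrinsics"])
    p=np.array([(uv[0]-i["cx"])/i["fx"]*depth,(uv[1]-i["cy"])/i["fy"]*depth,depth,1])
    return (T@p)[:3]
def cloud(cam,depth):
    i=arm.camera_info(cam);T=np.array(i["extrinsics"])
    v,u=np.mgrid[:depth.shape[0],:depth.shape[1]]
    P=np.stack([(u-i["cx"])/i["fx"]*depth,(v-i["cy"])/i["fy"]*depth,depth],-1)
    return P@T[:3,:3].T+T[:3,3]
E
python3 - <<'E'
from h import *
for c in ["side","top"]:
    im,d=arm.get_image(c);cv2.imwrite(f"pics/{c}0.png",im);np.save(c+"0.npy",d)
    P=cloud(c,d)
    for q in ["soap","carton","mat","wax_pot","zone","back_tl","back_tr","back_bl","back_br"]:
        for r in arm.spot_in(c,q)[:3]:
            u,v=np.round(r["position"]).astype(int);print(c,q,u,v,round(r["score"],2),P[min(v,419),min(u,559)].round())
    if c=="top": print(arm.camera_info(c))
s=arm.read_state();print(s["clock"],s["position"],R.from_quat(s["ee_rot"]).as_matrix().round(3))
E
```

```text
pics
side soap 344 204 0.75 [ 467. -209.   17.]
side soap 244 223 0.71 [726. -54.  14.]
side soap 229 270 0.54 [679. 181.  54.]
side carton 306 277 0.77 [498. 217. 104.]
side mat 333 294 0.97 [449. 147.  -0.]
side wax_pot 229 269 0.81 [681. 176.  52.]
side zone 337 291 0.91 [441. 137.   2.]
side back_tl 305 278 0.85 [500. 216.  99.]
side back_tl 309 210 0.71 [ 553. -108.   48.]
side back_tl 354 228 0.49 [426. -75.  30.]
side back_tr 308 275 0.91 [494. 218. 111.]
side back_bl 304 278 0.61 [502. 216.  99.]
side back_bl 263 341 0.22 [554. 340.  43.]
side back_br 306 276 0.55 [498. 216. 106.]
top soap 382 269 0.94 [ 464. -216.   23.]
top soap 327 169 0.9 [726. -69.  24.]
top soap 289 250 0.83 [507.  27.  24.]
top carton 224 250 0.62 [496. 179. 155.]
top mat 266 264 0.62 [469.  87.   8.]
top wax_pot 243 179 0.79 [686. 152.  57.]
top zone 264 263 0.89 [472.  92.   4.]
top back_tl 226 249 0.97 [499. 175. 151.]
top back_tr 225 248 0.66 [501. 177. 152.]
top back_bl 225 248 0.59 [501. 177. 152.]
top back_br 222 247 0.56 [503. 184. 152.]
{'fx': 453.4302698543268, 'fy': 453.4302698543268, 'cx': 290.2877551650399, 'cy': 204.34285613969536, 'extrinsics': array([[ 2.53112082e-02, -9.88704502e-01,  1.47725254e-01,
         4.49572530e+02],
       [-9.99643272e-01, -2.62925450e-02, -4.69370427e-03,
         3.24994182e+01],
       [ 8.52475942e-03, -1.47553753e-01, -9.89017299e-01,
         1.21372740e+03],
       [ 0.00000000e+00,  0.00000000e+00,  0.00000000e+00,
         1.00000000e+00]])}
1.0 [161.72763111 603.70051125 231.29470467] [[ 0.966 -0.259 -0.   ]
 [-0.259 -0.966 -0.   ]
 [-0.     0.    -1.   ]]
```

View pics/top0.png

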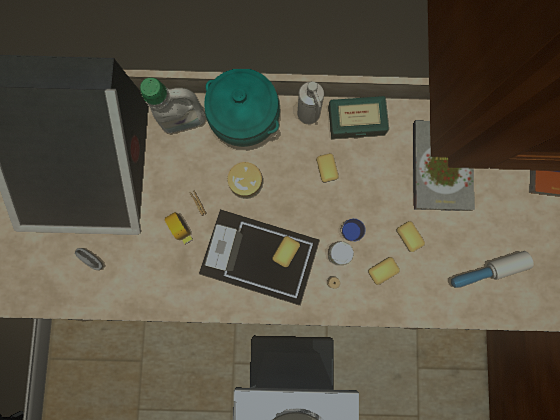

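View pics/side0.png

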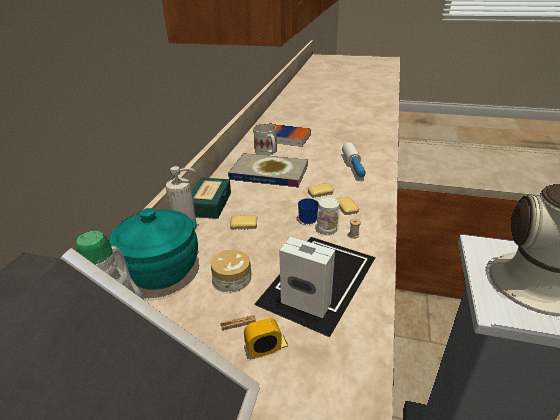

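The top view shows the mat centred near (260,257). The carton top is at (222,247), the soap on the mat at (286,251), and the pot at (243,179). Mat +x points to the robot's right and mat +y points away from it. The side view confirms that the slot faces left (world +y).

```bash
cat >> h.py <<'E'
def onplane(cam,uv,z):
    i=arm.camera_info(cam);T=np.array(i["extrinsics"])
    uv=np.atleast_2d(uv).astype(float)
    d=np.c_[(uv[:,0]-i["cx"])/i["fx"],(uv[:,1]-i["cy"])/i["fy"],np.ones(len(uv))]@T[:3,:3].T
    return T[:3,3]+d*((z-T[2,3])/d[:,2])[:,None]
def rect(cam,mask,z):
    v,u=np.nonzero(mask);p=onplane(cam,np.c_[u,v],z)[:,:2]
    return cv2.minAreaRect(p.astype(np.float32))
def blobs(im):
    hsv=cv2.cvtColor(im,cv2.COLOR_BGR2HSV);return hsv
def big(mask,near):
    n,l,s,c=cv2.connectedComponentsWithStats(mask.astype(np.uint8))
    k=[i for i in range(1,n) if s[i,4]>60]
    k=min(k,key=lambda i:np.hypot(*(c[i]-near)));return l==k
E
python3 - <<'E'
from h import *
im=cv2.imread("pics/top0.png");d=np.load("top0.npy");P=cloud("top",d);h=cv2.cvtColor(im,cv2.COLOR_BGR2HSV)
print(h[251,286],h[270,250],h[247,222],h[290,300])
soap=big((h[...,1]>90)&(h[...,2]>110)&(h[...,0]>18)&(h[...,0]<32),(286,251))
print("soap",rect("top",soap,23),soap.sum())
box=np.zeros(soap.shape,bool);box[205:310,190:325]=1
top=box&(P[...,2]>140);print("carton top",rect("top",top,153),top.sum())
dark=box&(h[...,2]<70)
m=big(cv2.morphologyEx(dark.astype(np.uint8),cv2.MORPH_OPEN,np.ones((3,3))),(260,260))
r=rect("top",m,3);print("mat",r,cv2.boxPoints(r))
vis=im.copy();vis[soap]=(0,0,255);vis[top]=(255,0,0);vis[m]=(0,255,0)
cv2.imwrite("pics/seg.png",cv2.resize(vis[190:330,180:340],None,fx=4,fy=4))
E
```

```text
[ 33  96 151] [17 40 45] [ 26  16 112] [22 67 42]
soap ((503.03118896484375, 35.133079528808594), (45.23841857910156, 72.36369323730469), 61.19773864746094) 336
carton top ((493.5005187988281, 108.38587951660156), (241.0468292236328, 297.7716064453125), 8.061017036437988) 996
mat ((489.15740966796875, 105.77052307128906), (278.2079772949219, 179.09371948242188), 74.46166229248047) [[365.61975    -4.2613373]
 [538.16785   -52.23751  ]
 [612.69507   215.80238  ]
 [440.14697   263.77856  ]]
```

View pics/seg.png

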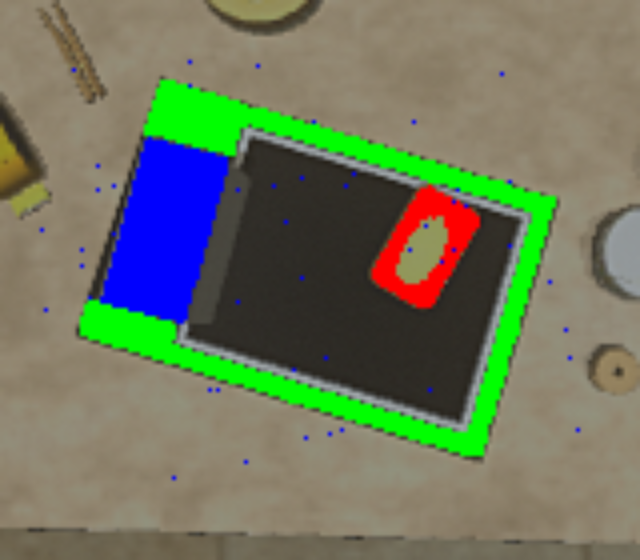

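The segmentation matches the picture. The mat centre is at about (489,106), and its axes line up with the tool's current axes within 0.5°. The soap is at mat (64,32). I'll fly to a point short of the soap on the robot's side.

Call:
{"api": "arm_command", "payload": {"rows": [[[0.66, 0.75, 0], [0, 0, 0]], [[0.66, 0.75, 0], [0, 0, 0]], [[0.66, 0.75, 0], [0, 0, 0]], [[0.66, 0.75, 0], [0, 0, 0]], [[0.66, 0.75, 0], [0, 0, 0]]], "grip": 0.3}}

```text
clock: 1.5
position: [273.1, 378.0, 231.5]
ee_rot: [0.991, -0.13, 0.0, -0.0]
contact_force: [0.9, 1.1, -0.2]
gripper_width: 25.6
grasp_force: 0.0
```

Call:
{"api": "arm_command", "payload": {"rows": [[[0.66, 0.75, 0], [0, 0, 0]], [[0.66, 0.75, 0], [0, 0, 0]], [[0.66, 0.75, 0], [0, 0, 0]], [[0.66, 0.75, 0], [0, 0, 0]], [[0.66, 0.75, 0], [0, 0, 0]]]}}

```text
clock: 2.0
position: [383.9, 154.2, 231.9]
ee_rot: [0.991, -0.13, 0.001, -0.001]
contact_force: [1.0, 0.1, -0.2]
gripper_width: 25.7
grasp_force: 0.0
```

```bash
cat >> h.py <<'E'
C=np.array([489.2,105.8]);X=np.array([-.268,-.963]);Y=np.array([.963,-.268])
def tomat(p): q=np.array(p)[:2]-C; return np.array([q@X,q@Y])
def st():
    s=arm.read_state();A=R.from_quat(s["ee_rot"]).as_matrix()
    print("t",s["clock"],"pos",np.round(s["position"]),"mat",tomat(s["position"]).round(1),"F",np.round(s["contact_force"],1),"w",round(s["gripper_width"]));return s,A
def go(x,y,z):
    s,A=st();p=np.r_[C+x*X+y*Y,z];print("shift",(A.T@(p-s["position"])/250).round(3))
E
python3 -c "
from h import *
go(62,-42,231)"
```

```text
t 2.0 pos [384. 154. 232.] mat [ -18.4 -114.4] F [ 1.   0.1 -0.2] w 26
shift [0.286 0.325 0.004]
```

Call:
{"api": "arm_command", "payload": {"rows": [[[0.29, 0.33, 0], [0, 0, 0]], [[0.29, 0.33, 0], [0, 0, 0]], [[0.29, 0.33, 0.1], [0, 0, 0]], [[0.29, 0.33, 0.3], [0, 0, 0]], [[0.29, 0.33, 0.3], [0, 0, 0]]]}}

```text
clock: 2.5
position: [427.9, 55.0, 151.5]
ee_rot: [0.991, -0.132, -0.006, 0.003]
contact_force: [-0.8, 0.3, 0.3]
gripper_width: 25.6
grasp_force: 0.0
```

```bash
python3 -c "
from h import *
st()
im,d=arm.get_image('wrist');P=cloud('wrist',d);h=cv2.cvtColor(im,cv2.COLOR_BGR2HSV)
for r in arm.spot_in('wrist','soap')[:2]: print(r); u,v=map(int,r['position']);print(P[v,u],tomat(P[v,u]))
M=np.stack([(P[...,:2]-C)@X,(P[...,:2]-C)@Y],-1)
m=(abs(M[...,0]-64)<70)&(abs(M[...,1]-32)<70)&(P[...,2]>16)&(P[...,2]<32)
q=M[m];print(m.sum(),q.min(0),q.max(0),cv2.minAreaRect(q.astype(np.float32)))
cv2.imwrite('pics/w1.png',im)
"
```

```text
t 2.5 pos [428.  55. 151.] mat [ 65.3 -45.4] F [-0.8  0.3  0.3] w 26
{'position': [275.4, 114.8], 'score': 0.8}
[509.68008702  39.36696563  27.93567719] [58.48634878 37.52637701]
{'position': [547.2, 103.5], 'score': 0.72}
[ 456.15404822 -197.49696685   18.70290852] [300.93129415  49.46033555]
4468 [33.39343605 -3.36674719] [91.68358578 75.22817636] ((62.11585235595703, 35.429100036621094), (74.92938232421875, 47.68059539794922), 77.6504135131836)
```

View pics/w1.png

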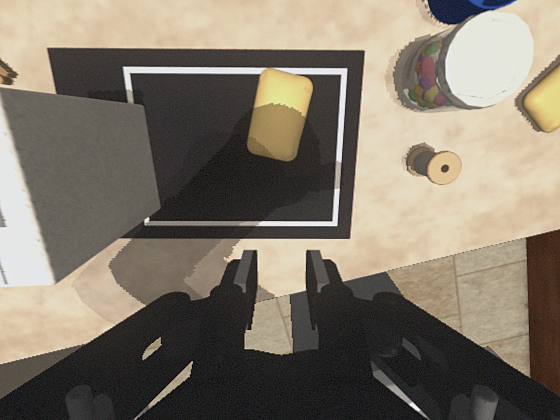

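The wrist view shows the soap at (280,115), lit and unobstructed, with its centre at mat (62,35). I'll descend just short of its near end.

Call:
{"api": "arm_command", "payload": {"rows": [[[0.01, -0.013, 0.2], [0, 0, 0]], [[0.01, -0.013, 0.4], [0, 0, 0]], [[0.01, -0.013, 0.52], [0, 0, 0]], [[0.01, -0.013, 0.57], [0, 0, 0]], [[0.01, -0.013, 0.575], [0, 0, 0]]]}}

```text
clock: 3.1
position: [436.7, 61.3, 12.9]
ee_rot: [0.992, -0.129, 0.0, -0.0]
contact_force: [1.2, -0.3, 0.4]
gripper_width: 25.7
grasp_force: 0.0
```

```bash
python3 -c "
from h import *
go(62,92,7)"
```

```text
t 3.1 pos [437.  61.  13.] mat [ 56.9 -38.7] F [ 1.2 -0.3  0.4] w 26
shift [0.522 0.026 0.024]
```

Call:
{"api": "arm_command", "payload": {"rows": [[[0.02, 0.02, 0.02], [0, 0, 0]], [[0.06, 0.02, 0.02], [0, 0, 0]], [[0.1, 0.02, 0.02], [0, 0, 0]], [[0.14, 0.02, 0.02], [0, 0, 0]], [[0.18, 0.02, 0.02], [0, 0, 0]]]}}

```text
clock: 3.6
position: [478.8, 43.4, 8.1]
ee_rot: [0.991, -0.131, 0.0, -0.0]
contact_force: [-1.7, 0.7, -0.6]
gripper_width: 25.8
grasp_force: 0.4
```

Call:
{"api": "arm_command", "payload": {"rows": [[[0.04, 0, 0], [0, 0, 0]], [[0.08, 0, 0], [0, 0, 0]], [[0.12, 0, 0], [0, 0, 0]], [[0.16, 0, 0], [0, 0, 0]], [[0.18, 0, 0], [0, 0, 0]]]}}

```text
clock: 4.1
position: [522.4, 31.8, 7.5]
ee_rot: [0.991, -0.131, 0.0, -0.0]
contact_force: [0.4, 0.2, -0.6]
gripper_width: 25.5
grasp_force: 0.1
```

```bash
cat >> h.py <<'E'
def wsoap(name):
    im,d=arm.get_image('wrist');P=cloud('wrist',d);h=cv2.cvtColor(im,cv2.COLOR_BGR2HSV)
    M=np.stack([(P[...,:2]-C)@X,(P[...,:2]-C)@Y],-1)
    m=(abs(M[...,0]-64)<80)&(M[...,1]>-20)&(M[...,1]<230)&(P[...,2]>12)&(P[...,2]<32)&(h[...,1]>80)&(h[...,0]>16)&(h[...,0]<36)
    m=cv2.morphologyEx(m.astype(np.uint8),cv2.MORPH_OPEN,np.ones((5,5)))>0
    q=M[m];print(m.sum(),q.min(0),q.max(0),cv2.minAreaRect(q.astype(np.float32)))
    cv2.imwrite(f'pics/{name}.png',im)
E
python3 -c "
from h import *
go(62,92,7);wsoap('w2')"
```

```text
t 4.1 pos [522.  32.   8.] mat [62.4 51.8] F [ 0.4  0.2 -0.6] w 25
shift [ 0.161 -0.     0.002]
14883 [33.91190075 61.91289108] [ 83.41189669 135.73625328] ((59.149070739746094, 99.12657165527344), (73.12203216552734, 47.28350830078125), 85.98770904541016)
```

Call:
{"api": "arm_command", "payload": {"rows": [[[0.04, 0, 0], [0, 0, 0]], [[0.08, 0, 0], [0, 0, 0]], [[0.11, 0, 0], [0, 0, 0]], [[0.14, 0, 0], [0, 0, 0]], [[0.165, 0, 0], [0, 0, 0]]]}}

```text
clock: 4.65
position: [561.5, 21.1, 7.5]
ee_rot: [0.991, -0.131, -0.0, 0.0]
contact_force: [-1.7, 0.7, 0.5]
gripper_width: 25.7
grasp_force: 0.3
```

Call:
{"api": "arm_command", "payload": {"rows": [[[0, 0, 0], [0, 0, 0]], [[-0.08, 0, 0], [0, 0, 0]], [[-0.16, 0, -0.1], [0, 0, 0]], [[-0.2, 0, -0.3], [0, 0, 0]], [[-0.2, 0, -0.5], [0, 0, 0]]]}}

```text
clock: 5.15
position: [510.2, 34.1, 132.2]
ee_rot: [0.992, -0.13, -0.002, 0.001]
contact_force: [2.0, 0.5, 0.3]
gripper_width: 25.8
grasp_force: 0.0
```

```bash
python3 -c "
from h import *
st();wsoap('w3')
im,d=arm.get_image('top');np.save('top1.npy',d);cv2.imwrite('pics/top1.png',im)
P=cloud('top',d);M=np.stack([(P[...,:2]-C)@X,(P[...,:2]-C)@Y],-1)
q=M[(abs(M[...,0]+100)<80)&(abs(M[...,1])<90)&(P[...,2]>140)&(P[...,2]<165)]
print(len(q),cv2.minAreaRect(q.astype(np.float32)),np.percentile(q,[2,98],axis=0))
for n in ['tape_measure','peg','wax_pot']: 
  r=arm.spot_in('top',n)[0];u,v=map(int,r['position']);print(n,r,P[v,u].round(),tomat(P[v,u]))
"
```

```text
t 5.15 pos [510.  34. 132.] mat [63.4 39.5] F [2.  0.5 0.3] w 26
3584 [ 30.01256545 110.41409173] [ 80.70178604 189.42647303] ((54.635013580322266, 150.0702362060547), (78.77693939208984, 48.699764251708984), 86.19410705566406)
118 ((-90.88165283203125, 35.261138916015625), (51.29051971435547, 23.740535736083984), 26.549930572509766) [[-108.23628485   19.42693684]
 [ -68.74060504   41.57354014]]
tape_measure {'position': [177.3, 225.2], 'score': 0.79} [561. 314.  63.] [-219.25983892   13.11006162]Traceback (most recent call last):
  File "<string>", line 9, in <module>
    r=arm.spot_in('top',n)[0];u,v=map(int,r['position']);print(n,r,P[v,u].round(),tomat(P[v,u]))
      ~~~~~~~~~~~~~~~~~~~~^^^
IndexError: list index out of range
```

View pics/w3.png

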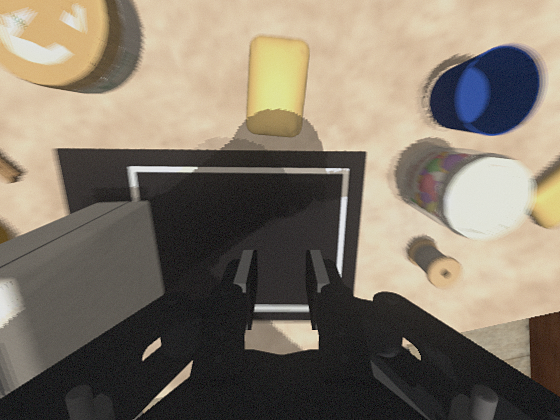

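The soap, at (278,85), is completely off the mat, with bare counter between it and the mat edge at row 150. Next I'll measure the carton and what surrounds its front.

```bash
python3 -c "
from h import *
s,A=st();print(s['joints'])
d=np.load('top0.npy');P=cloud('top',d);M=np.stack([(P[...,:2]-C)@X,(P[...,:2]-C)@Y],-1)
q=M[(abs(M[...,0]+100)<70)&(abs(M[...,1])<90)&(P[...,2]>140)&(P[...,2]<165)]
print(len(q),cv2.minAreaRect(q.astype(np.float32)),np.percentile(q,[1,50,99],axis=0))
o=P[(P[...,2]>100)&(P[...,1]>240)&(P[...,0]<720)];print(np.percentile(o,[0.2,2,50,99],axis=0).round())
"
```

```text
t 5.35 pos [513.  35. 133.] mat [62.1 42. ] F [-0.9 -0.2 -0.9] w 26
[ 3.83297546e-01  2.94190097e-01 -4.01543660e-01 -4.30819192e-04
 -8.70953029e-01  9.25977011e-01]
939 ((-82.04554748535156, -7.985008239746094), (50.374454498291016, 99.57373046875), 2.9759161472320557) [[-107.04112644  -56.7856382 ]
 [ -81.47020965   -8.22124028]
 [ -56.31963347   40.85234448]]
[[155. 414. 100.]
 [167. 417. 102.]
 [672. 567. 141.]
 [719. 731. 276.]]
```

Call:
{"api": "arm_command", "payload": {"rows": [[[-0.2, 0, -0.15], [0, 0, 0.04]], [[-0.2, 0, -0.3], [0, 0, 0.09]], [[-0.2, 0, -0.4], [0, 0, 0.14]], [[-0.2, 0, -0.4], [0, 0, 0.18]], [[-0.2, 0, -0.4], [0, 0, 0.22]]], "grip": 0.5}}

```text
clock: 5.85
position: [463.7, 47.2, 230.8]
ee_rot: [0.887, -0.461, -0.001, 0.0]
contact_force: [-0.5, -0.2, 0.5]
gripper_width: 42.9
grasp_force: 0.0
```

Call:
{"api": "arm_command", "payload": {"rows": [[[-0.11, -0.13, 0], [0, 0, 0.045]], [[-0.22, -0.26, 0], [0, 0, 0.09]], [[-0.33, -0.4, 0], [0, 0, 0.135]], [[-0.44, -0.53, 0], [0, 0, 0.18]], [[-0.53, -0.64, 0], [0, 0, 0.225]]]}}

```text
clock: 6.35
position: [517.6, 249.5, 229.0]
ee_rot: [-0.673, 0.74, 0.0, -0.002]
contact_force: [0.1, -0.1, -0.5]
gripper_width: 42.7
grasp_force: 0.0
```

Call:
{"api": "arm_command", "payload": {"rows": [[[0, 0, 0], [0, 0, 0.041]], [[0, 0, 0], [0, 0, 0.041]], [[0, 0, 0], [0, 0, 0.041]]]}}

```text
clock: 6.65
position: [517.3, 247.3, 229.9]
ee_rot: [-0.627, 0.779, 0.0, -0.002]
contact_force: [0.1, -0.4, 0.4]
gripper_width: 42.8
grasp_force: 0.0
```

```bash
python3 -c "
from h import *
go(-145,-11,123);s,A=st();print(s['joints'][5],A.T@np.r_[X,0])
im,d=arm.get_image('wrist');cv2.imwrite('pics/w4.png',im)
P=cloud('wrist',d);M=np.stack([(P[...,:2]-C)@X,(P[...,:2]-C)@Y],-1)
q=M[(abs(M[...,0]+82)<60)&(abs(M[...,1])<90)&(P[...,2]>140)&(P[...,2]<165)]
print(len(q),cv2.minAreaRect(q.astype(np.float32)))
"
```

```text
t 6.65 pos [517. 247. 230.] mat [-143.8  -10.8] F [ 0.1 -0.4  0.4] w 43
shift [-0.005 -0.     0.428]
t 6.65 pos [517. 247. 230.] mat [-143.8  -10.8] F [ 0.1 -0.4  0.4] w 43
-0.9434399099138118 [0.99802618 0.05594615 0.0026036 ]
9472 ((-82.29872131347656, -8.50396728515625), (50.117469787597656, 100.10505676269531), 2.5701935291290283)
```

View pics/w4.png

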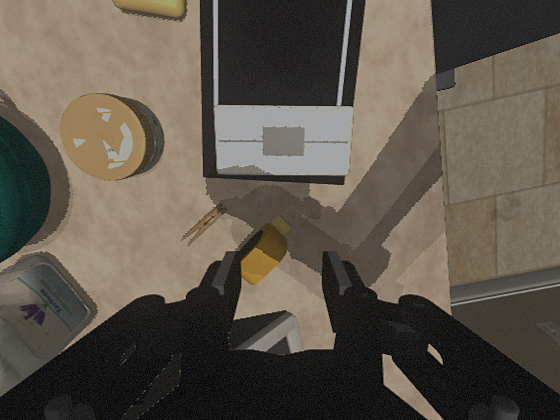

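The wrist view shows the carton top squarely ahead at (285,140). The tape measure and the peg sit below the fingers' level. I'll descend and then tip the carton.

Call:
{"api": "arm_command", "payload": {"rows": [[[0, 0, 0.2], [0, 0, 0]], [[0, 0, 0.35], [0, 0, 0]], [[0, 0, 0.43], [0, 0, 0]], [[0, 0, 0.445], [0, 0, 0]], [[0.04, 0, 0.445], [0, 0, 0]]]}}

```text
clock: 7.2
position: [516.2, 238.0, 120.4]
ee_rot: [-0.627, 0.779, -0.0, 0.0]
contact_force: [0.2, -1.3, -0.1]
gripper_width: 43.0
grasp_force: 0.0
```

Call:
{"api": "arm_command", "payload": {"rows": [[[0.02, 0, 0], [0, 0, 0]], [[0.04, 0, 0], [0, 0, 0]], [[0.06, 0, 0], [0, 0, 0]], [[0.08, 0, 0], [0, 0, 0]], [[0.1, 0, 0], [0, 0, 0]]]}}

```text
clock: 7.7
position: [510.6, 213.6, 121.0]
ee_rot: [-0.626, 0.78, -0.0, 0.001]
contact_force: [-0.1, 0.2, 0.5]
gripper_width: 42.4
grasp_force: 0.3
```

Call:
{"api": "arm_command", "payload": {"rows": [[[0.02, 0, 0], [0, 0, 0]], [[0.04, 0, 0], [0, 0, 0]], [[0.06, 0, 0], [0, 0, 0]], [[0.08, 0, 0], [0, 0, 0]], [[0.1, 0, 0], [0, 0, 0]]]}}

```text
clock: 8.2
position: [504.7, 188.8, 120.2]
ee_rot: [-0.626, 0.78, -0.0, -0.0]
contact_force: [-0.3, 0.7, -0.1]
gripper_width: 42.9
grasp_force: 0.0
```

```bash
cat >> h.py <<'E'
def carton(cam):
    im,d=arm.get_image(cam);P=cloud(cam,d);M=np.stack([(P[...,:2]-C)@X,(P[...,:2]-C)@Y],-1)
    m=(M[...,0]>-120)&(M[...,0]<140)&(abs(M[...,1])<88)&(P[...,2]>40)&(P[...,2]<165)
    q=M[m];z=P[...,2][m];print(len(q),cv2.minAreaRect(q.astype(np.float32)),np.percentile(z,[2,50,98]).round(),np.percentile(q,[1,99],axis=0).round(1));return im
E
python3 -c "
from h import *
st();carton('wrist')"
```

```text
t 8.2 pos [505. 189. 120.] mat [-84.1  -7.3] F [-0.3  0.7 -0.1] w 43
36175 ((-53.655033111572266, -7.445457458496094), (80.79644775390625, 99.47090911865234), 2.6636362075805664) [140. 154. 161.] [[-88.  -54.5]
 [-13.2  41.3]]
```

Call:
{"api": "arm_command", "payload": {"rows": [[[0.02, 0, 0], [0, 0, 0]], [[0.04, 0, 0], [0, 0, 0]], [[0.06, 0, 0], [0, 0, 0]], [[0.08, 0, 0], [0, 0, 0]], [[0.1, 0, 0], [0, 0, 0]]]}}

```text
clock: 8.75
position: [499.5, 164.5, 120.4]
ee_rot: [-0.626, 0.78, -0.0, 0.0]
contact_force: [0.0, 0.0, 0.6]
gripper_width: 42.6
grasp_force: 0.0
```

Call:
{"api": "arm_command", "payload": {"rows": [[[0.01, 0, 0], [0, 0, 0]], [[0.01, 0, 0], [0, 0, 0]], [[0.01, 0, 0], [0, 0, 0]], [[0.01, 0, 0], [0, 0, 0]], [[0.01, 0, 0], [0, 0, 0]]]}}

```text
clock: 9.25
position: [499.1, 162.6, 120.3]
ee_rot: [-0.626, 0.78, -0.0, 0.0]
contact_force: [0.3, -0.6, 0.8]
gripper_width: 42.5
grasp_force: 0.0
```

```bash
python3 -c "
from h import *
st();cv2.imwrite('pics/w5.png',carton('wrist'))"
```

```text
t 9.25 pos [499. 163. 120.] mat [-57.4  -5.7] F [ 0.3 -0.6  0.8] w 42
35962 ((11.082389831542969, -4.482627868652344), (157.75042724609375, 100.35152435302734), 2.7399613857269287) [ 52.  53. 159.] [[-62.  -52.6]
 [ 88.   45.2]]
```

It has fallen flat, with its upper face at z≈53 and spanning mat x -62 to 88. I'll retreat upward and check.

Call:
{"api": "arm_command", "payload": {"rows": [[[0, 0, -0.15], [0, 0, 0]], [[-0.1, 0, -0.3], [0, 0, 0]], [[-0.3, 0, -0.45], [0, 0, 0]], [[-0.5, 0, -0.5], [0, 0, 0]], [[-0.6, 0, -0.5], [0, 0, 0]]]}}

```text
clock: 9.8
position: [532.7, 311.6, 248.6]
ee_rot: [-0.626, 0.78, -0.0, 0.003]
contact_force: [0.6, 0.2, -0.3]
gripper_width: 42.9
grasp_force: 0.0
```

Call:
{"api": "arm_command", "payload": {"rows": [[[-0.2, 0, 0], [0, 0, 0]], [[-0.2, 0, 0], [0, 0, 0]], [[-0.2, 0, 0], [0, 0, 0]]]}}

```text
clock: 10.1
position: [541.8, 358.6, 244.0]
ee_rot: [-0.627, 0.779, -0.0, -0.001]
contact_force: [-0.6, -0.2, 0.6]
gripper_width: 42.9
grasp_force: 0.0
```

```bash
python3 -c "
from h import *
st();im=carton('top');cv2.imwrite('pics/top2.png',cv2.resize(im[150:320,140:360],None,fx=3,fy=3))"
```

```text
t 10.1 pos [542. 359. 244.] mat [-257.5  -17.1] F [-0.6 -0.2  0.6] w 43
2325 ((19.437458038330078, -3.27154541015625), (149.7608184814453, 100.03484344482422), 2.617966651916504) [49. 54. 58.] [[-53.6 -53.1]
 [ 93.1  46.2]]
```

View pics/top2.png

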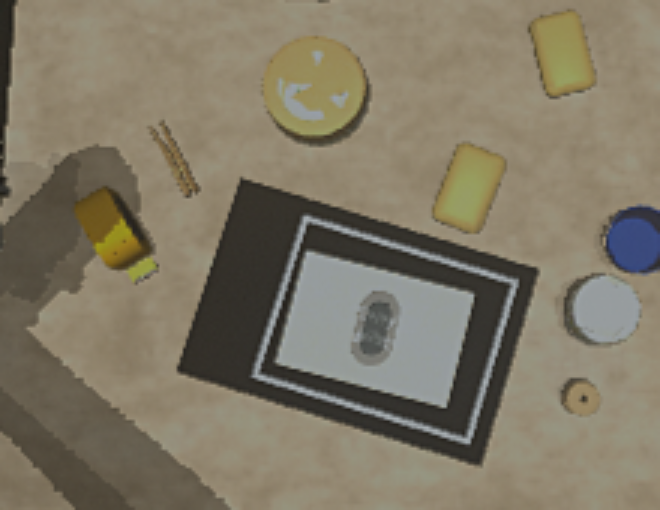

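The picture shows the carton flat with its slot up at (375,325), inside the outline. The soap at (470,188) is clear of the mat, and everything else is where it was.

```bash
python3 -c "
from bench import arm
print(arm.job_done())"
```

```text
the job is handed in; nothing more can be done
None
```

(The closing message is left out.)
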